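# Stand the dial timer on the cork mat and click it to 25 minutes

## Task

The dial timer rattles on the glass: pick it up by its round body, stand it upright and wholly on the round cork mat, and let go of it. Then take it by the winged grip on top and turn the dial clockwise, counting the clicks, to 25 minutes: each click is five minutes, so it must rest on the fifth click after the zero mark (it may already stand on one of the first clicks). Leave the other things on the table where they are.

Things in the scene. Friction and masses are not known exactly. Their poses are not given: they have to be found in the camera images.
- timer: Loose battery dial timer, upright, 74.5 mm tall, about 0.55 kg. From below: steel foot 84 mm across up to 12 mm height, on four rubber pads; round white body 54 mm across from 12 to 46 mm height (carry it by this, at any yaw); grey dial on top. Origin: centre of the underside; z up, x towards the zero mark.
- zero_mark (a point): Zero mark on the top edge of the timer's body, 27 mm from its axis, 46.5 mm above its underside. 13 black marks stand around the foot's scale and the body's top edge, 24 degrees apart, clockwise from above; zero's is the widest, with a black line down the body's side.
- timer_dial (a joint): Dial angle in rad: 0 with the nose at the zero mark, growing clockwise seen from above. Click n rests at 0.4189 n (24 degrees a click); click 5 is 2.094. Stops at 0 and click 12. Starts on click 0, 1 or 2. About 0.03 N m turns it over a click; let go within 0.4 click of a rest, it springs into it. On the mat the timer's weight holds against this.
- dial_grip (a point): On the dial's axis, 68.5 mm above the timer's underside, 6 mm below the grip's top. The grip: an upright bar 40 mm long, 11 mm thick, from 52.5 to 74.5 mm above the underside, on the dial's disc (45 mm across). Close the fingers across the 11 mm, from above. Site x runs along the bar to its nose (a low pointed wedge; a white line on top marks that half); z up.
- mat: Flat round cork mat fixed to the table, 130 mm across and 6 mm thick. Origin: centre of its underside, on the glass.
- ramekin: White ceramic ramekin, 72 mm across, 42 mm tall, loose; a bystander to leave alone. Origin: centre of its underside.
- clip: Steel bulldog clip, about 52 x 40 x 24 mm, loose; a bystander. Origin: underside of its jaws.
- tape_a: Roll of clear tape lying flat, 60 mm across, 19 mm tall, loose; a bystander. Origin: centre of its underside.
- tape_b: Second roll of clear tape, same size; a bystander. Origin: centre of its underside.
- stapler: Red metal stapler with hinged top arm, 150 x 36 x 60 mm, loose; a bystander. Origin: centre of its underside, x along its length.
- pencil_case: Grey plastic pencil case, 200 x 75 x 40 mm, loose; a bystander. Origin: centre of its underside, x along its length.
Not all that is in view belongs to the job. Several things have the shape of the timer; the one meant has the colours described above. Of the things that look like the mat, the larger one is meant.

How it is judged:
By the outcome, as a careful person would: the job done as asked, in the order asked, and still so for the second after the job is handed in, with the robot touching nothing.
It also fails if it takes over 58 s, if anything falls off the work surface, if the arm or the gripper's body presses on something with over 40 N, if the wrist force passes 120 N, or if a joint passes its speed limit or range.

## Robot

A 6-joint arm with a two-finger parallel gripper is mounted at the origin on the work surface. World frame = base frame: x ahead of the robot, y to its left, z up, the work surface at z = 0. Lengths are in m, angles in rad, forces in N, time in s.
With the tool pointing down it reaches from about 0.25 to 0.775 m from the base axis. Payload 4 kg.
Tool frame: the origin (TCP) lies between the finger pads; the fingertips stand 25 mm ahead of it and the grasp point (between the pads) lies 6 mm ahead of it (robot.tip_reach is the distance from the TCP to the fingertips, in m); z points along the fingers, y is the line along which they close (so a half turn about z gives the same grasp; the last joint's range is limited). The gripper opens to 94 mm and grips with 3 to 60 N. Pads are 16 mm wide; open, the fingers measure 119 mm over their backs; the gripper's body (75 mm by 177 mm) begins 78 mm behind the grasp point.
Start: joints at [1.164, 0.087, 1.371, -0, 1.684, -0.103], TCP at [0.165, 0.525, 0.199] pointing down, gripper open.
Joint ranges: [-3.1, 3.1], [-0.76, 2.03], [0.27, 2.55], [-1.08, 4.22], [0.17, 2.65], [-2.57, 2.57]. Speed limits (rad/s): [2.79, 2.79, 3.14, 3.14, 3.14, 3.14].

## Interface

Orientations are given as [roll, pitch, yaw] about the fixed x, y, z axes, in that order (R = Rz(yaw) Ry(pitch) Rx(roll)).
In Python, from bench import sensors, snapshot, camera_info, ticket, robot gives the robot as it stands.
- The arm moves only by the tool arm_command, never from a script. Its argument "plan" is a list of rows, each an object with "grip": the closure, from -1 (fully open) to 1 (shut); "slide": the shift along the tool's x, y, z normalised to -1 to 1, where 1 is 500 mm, a list of three; "spin": the turn about the tool's z normalised to -1 to 1, where 1 is 5 degrees. A call has 1 to 10 rows; each row shifts and turns the commanded pose from where the row before left it, along the tool's axes as they then stand; what a row does not reach is not made up. A row lasts 1/8 s, in which the tool goes at most 62.5 mm and 10.7 degrees, less where a joint would pass 70% of its speed; a pose out of reach is approached as far as the arm can. A call with a number of a shift or a turn outside -1 to 1 is refused whole. A call with a gripper value outside its range is refused whole. The fingers move at their own pace and stop on an object; the grip force is fixed at half the most. Time passes only in rows, so rows that do not move let the fingers close. It gives the time, the measured TCP pose, the force, the opening and the grip force at its end, in the units of the state.
- sensors.get_obs(): the state, without advancing time (a new reading comes with each control period).
- snapshot(name): name is "scene" or "top"; returns the picture (480x640x3 uint8, red, green, blue); there is no depth.
- camera_info(name): a dict with "fx", "fy", "cx", "cy" (pixels), "position" and "rotation" of the camera in the world. Camera axes: x right, y up, looking along -z (the intrinsics and any distortion apply to the point x, -y, -z); pixel columns grow to the right and rows downward; lengths in m; the calibration is good to about 2 mm. A picture is of the moment at which its call begins. camera_info takes no time and is no camera call.
- ticket.close_job(): hands the job in; it is judged then, once.
The state is a dict: "time": time; "joint_positions": joint angles; "qvel": joint speeds; "joint_torque": joint torques, N m; "tool_pos": TCP position; "ee_rot": TCP orientation; "wrist_force": force on the tool from outside, world axes, zero at the start; "wrist_torque": the same for the moment, N m; "width": finger opening in m; "finger_force": force on a finger pad.
Only numpy, scipy, OpenCV 4.12 (cv2) and the standard library are available. Lean on these libraries where they do the work, as an engineer would, in place of code of your own. Each camera call takes 0.05 s, during which the arm holds its last target. There are 200 camera calls.

## Working session

There is one attempt and no reset: what is moved stays moved. The work goes in short steps, Python scripts to look and compute and a tool call to move; the robot and the scene stay as the last step left them, time stands still between calls to the robot, and variables do not carry over. Pictures are saved under pics/ and viewed, at most 10 in all, crops included, and the job is handed in when it is done.

Besides the shell and the picture viewer there is one more tool, called after "Request:" as name(argument=value, ...) on one line, values as JSON. arm_command: Moves the arm, as the interface text tells. Scaled input: -1 to 1 covers 500 mm each way for a shift and 5 degrees each way for a turn. Its arguments: {"type":"object","properties":{"plan":{"type":"array","items":{"type":"object","properties":{"grip":{"type":"number"},"slide":{"type":"array","items":{"type":"number"}},"spin":{"type":"number"}}}}},"required":["plan"]}

```bash
mkdir -p pics; cat > h.py <<'E'
import numpy as np, cv2
from bench import sensors, snapshot, camera_info, ticket, robot
def save(n,f,crop=None,k=1):
    im=snapshot(n); cv2.imwrite('pics/raw_'+f,im[:,:,::-1])
    if crop: im=im[crop[1]:crop[3],crop[0]:crop[2]]
    im=cv2.resize(im,None,fx=k,fy=k,interpolation=cv2.INTER_CUBIC)
    cv2.imwrite('pics/'+f,im[:,:,::-1])
def ray(n,u,v):
    c=camera_info(n); K=np.array([[c['fx'],0,c['cx']],[0,c['fy'],c['cy']],[0,0,1.]])
    d=c.get('distortion'); d=None if d is None else np.array(d,float)
    p=cv2.undistortPoints(np.array([[[u,v]]],float),K,d)[0,0]
    return np.array(c['position']),np.array(c['rotation'])@np.array([p[0],-p[1],-1])
def plane(n,u,v,z):
    o,d=ray(n,u,v); return o+d*(z-o[2])/d[2]
E
python3 - <<'E'
from h import *
save('top','t1.png');save('scene','s1.png')
for n in('top','scene'):print(camera_info(n))
print(sensors.get_obs())
E
```

```text
{'fx': 458.50174500940346, 'fy': 458.50174500940346, 'cx': 320.8440272163771, 'cy': 245.18444642726084, 'position': array([0.5221652 , 0.03291775, 0.961741  ]), 'rotation': array([ 0.05216201, -0.02524958, -1.57543337])}
{'fx': 538.1084735850553, 'fy': 538.1084735850553, 'cx': 325.9957635649516, 'cy': 241.24152178063989, 'position': array([ 1.31513771, -0.27170764,  0.66960225]), 'rotation': array([ 0.91765476, -0.01379153,  1.17394012])}
{'time': 0.1, 'joint_positions': array([ 1.16387191e+00,  8.79146058e-02,  1.37208927e+00,  3.44514148e-05,
        1.68360324e+00, -1.03109177e-01]), 'qvel': array([ 1.34143622e-03, -7.66812930e-05, -3.07836372e-03, -1.90222081e-04,
        1.12542861e-03, -6.42136799e-05]), 'joint_torque': array([ 2.16299661e-03, -3.41252518e+01, -3.03302264e+01,  7.19180075e-02,
        3.04677850e-02, -8.24221706e-05]), 'tool_pos': array([0.16433654, 0.52434664, 0.19740995]), 'ee_rot': array([-3.13959241e+00, -2.41400059e-04,  2.83778102e+00]), 'wrist_force': array([-0.44368492, -0.35580275, -1.18089096]), 'wrist_torque': array([-0.02051473,  0.00942365,  0.02325508]), 'finger_force': 0.0, 'width': 0.09371875404004122}
```

View pics/t1.png

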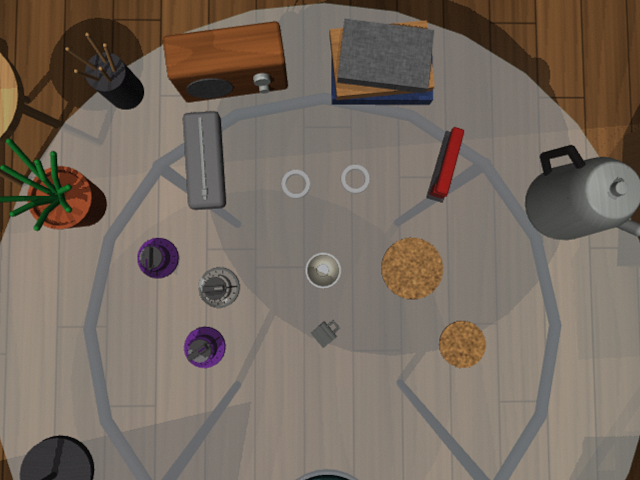

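View pics/s1.png

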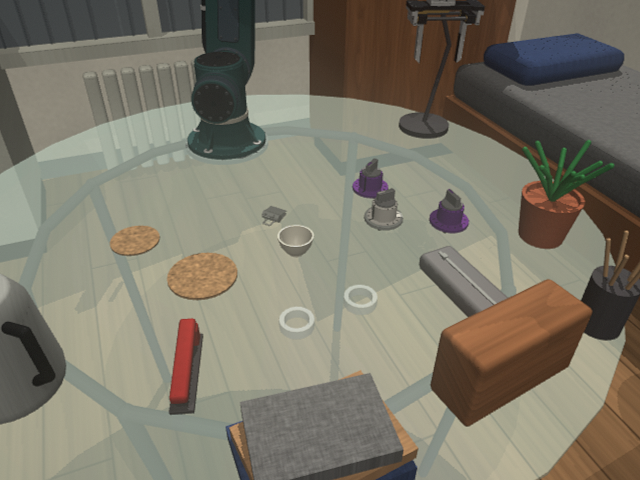

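The top view shows three timer shapes: purple ones at (158,258) and (205,348), and a white/grey one at (219,287). The white/grey one fits the description. There are two cork mats, at (412,268) and (462,344). The first is larger, so it is the one meant. Next I'll confirm with a crop and measure.

```bash
sed -i "s/np.array(c\['rotation'\])@/Rotation.from_euler('xyz',c['rotation']).as_matrix()@/; 1a from scipy.spatial.transform import Rotation" h.py
python3 - <<'E'
from h import *
a=cv2.imread('pics/raw_t1.png');b=cv2.imread('pics/raw_s1.png')
def mk(im,x0,y0,x1,y1):
    return cv2.resize(im[y0:y1,x0:x1],(400,400),interpolation=cv2.INTER_CUBIC)
cv2.imwrite('pics/c1.png',np.hstack([mk(a,194,262,244,312),mk(b,358,182,408,232)]))
for n,im,z in(('top',a,.006),('scene',b,.006)):
    h=cv2.cvtColor(im,cv2.COLOR_BGR2HSV)
    m=cv2.inRange(h,(8,90,90),(22,255,255))
    cs,_=cv2.findContours(m,cv2.RETR_EXTERNAL,cv2.CHAIN_APPROX_NONE)
    for c in cs:
        if 800<cv2.contourArea(c)<6000:
            e=cv2.fitEllipse(c); p=np.array([plane(n,*q[0],z) for q in c]); 
            print(n,np.round(e[0]),cv2.contourArea(c),plane(n,*e[0],z).round(4),((p.min(0)+p.max(0))/2).round(4),np.ptp(p,0).round(3))
E
```

```text
top [462. 344.] 1653.0 [ 0.3651 -0.2845  0.006 ] [ 0.3652 -0.2844  0.006 ] [0.095 0.097 0.   ]
top [412. 268.] 2886.0 [ 0.5235 -0.1818  0.006 ] [ 0.5237 -0.1822  0.006 ] [0.126 0.127 0.   ]
top [ 65. 199.] 1307.0 [0.6701 0.5373 0.006 ] [0.6728 0.533  0.006 ] [0.131 0.097 0.   ]
top [ 31. 135.] 960.0 [0.8026 0.6104 0.006 ] [0.7984 0.6069 0.006 ] [0.099 0.078 0.   ]
top [ 7. 94.] 978.0 [0.8892 0.6622 0.006 ] [0.8884 0.6606 0.006 ] [0.179 0.038 0.   ]
top [603.  76.] 4962.0 [ 0.9369 -0.6033  0.006 ] [ 0.9306 -0.6071  0.006 ] [0.351 0.091 0.   ]
top [561.  42.] 3678.5 [ 1.0116 -0.5135  0.006 ] [ 0.9986 -0.5097  0.006 ] [0.213 0.096 0.   ]
top [37. 35.] 3168.0 [1.0165 0.6034 0.006 ] [0.9909 0.5986 0.006 ] [0.205 0.096 0.   ]
scene [477. 487.] 832.0 [1.0655 0.0517 0.006 ] [ 0.9563 -0.052   0.006 ] [0.1   0.122 0.   ]
scene [605. 434.] 5979.0 [1.0706 0.2613 0.006 ] [1.0534 0.2663 0.006 ] [0.167 0.265 0.   ]
scene [202. 276.] 2430.0 [ 0.5301 -0.1839  0.006 ] [ 0.5272 -0.1823  0.006 ] [0.13  0.127 0.   ]
scene [134. 240.] 1043.5 [ 0.3715 -0.2863  0.006 ] [ 0.37   -0.2856  0.006 ] [0.096 0.095 0.   ]Traceback (most recent call last):
  File "<stdin>", line 12, in <module>
  File "h.py", line 15, in plane
    o,d=ray(n,u,v); return o+d*(z-o[2])/d[2]
        ~~~^^^^^^^
  File "h.py", line 10, in ray
    c=camera_info(n); K=np.array([[c['fx'],0,c['cx']],[0,c['fy'],c['cy']],[0,0,1.]])
ValueError: time passes only in moves, steps and waits
```

View pics/c1.png

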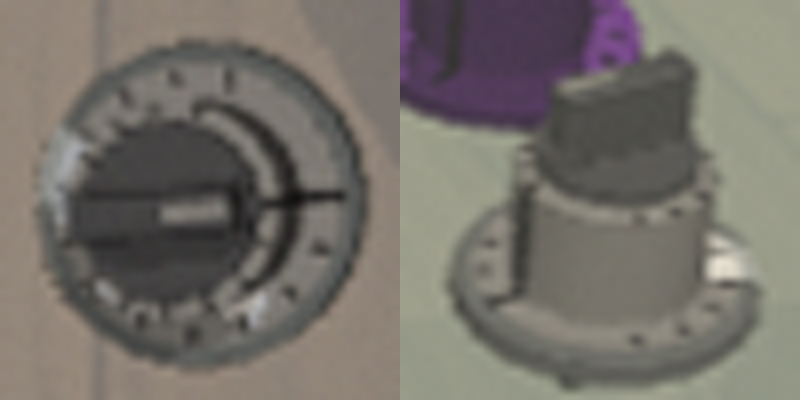

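The crop confirms the white-bodied, grey-dialled timer. Its zero line points right (about −y), and the nose also points right, so the dial is on click 0. Next I'll locate its axis.

```bash
python3 - <<'E'
import re
s=open('h.py').read()
s=s.replace("def ray","from functools import lru_cache\ninfo=lru_cache(camera_info)\ndef ray").replace("c=camera_info(n)","c=info(n)")
open('h.py','w').write(s)
E
python3 - <<'E'
from h import *
P=lambda n,x,y,z:print(n,plane(n,x,y,z).round(4))
P('top',219+203/8-25,262+203/8,.010); P('top',158,258,.03);P('top',205,348,.03);P('top',323,271,.03)
P('scene',358+202/8,182+290/8,.011)
P('scene',358+220/8,182+75/8,.0745) # grip top centre
P('top',194+160/8,262+212/8,.0745)  # bar centre on top
P('top',194+345/8,262+195/8,.012)
# local TCP error: wanted start 0.165,0.525 yaw
E
```

```text
top [0.4855 0.2179 0.01  ]
top [0.546  0.3374 0.03  ]
top [0.3656 0.2418 0.03  ]
top [0.5182 0.005  0.03  ]
scene [0.4954 0.2145 0.011 ]
scene [0.4895 0.2172 0.0745]
top [0.4859 0.2156 0.0745]
top [0.4874 0.1813 0.012 ]
```

Request:
arm_command(plan=[{"grip": -1,"slide": [-0.08,-0.0394,0],"spin": 0},{"grip": -1,"slide": [-0.08,-0.0394,0],"spin": 0},{"grip": -1,"slide": [-0.08,-0.0394,0],"spin": 0},{"grip": -1,"slide": [-0.08,-0.0394,0],"spin": 0},{"grip": -1,"slide": [-0.08,-0.0394,0],"spin": 0},{"grip": -1,"slide": [-0.08,-0.0394,0],"spin": 0},{"grip": -1,"slide": [-0.08,-0.0394,0],"spin": 0},{"grip": -1,"slide": [-0.08,-0.0394,0],"spin": 0},{"grip": -1,"slide": [-0.08,-0.0394,0],"spin": 0},{"grip": -1,"slide": [-0.08,-0.0394,0],"spin": 0}])

```text
time: 1.35
tool_pos: [0.4879, 0.216, 0.1979]
ee_rot: [-3.141, -0.001, 2.838]
wrist_force: [0.3, 1.0, 0.7]
width: 0.0941
finger_force: 0.0
```

Request:
arm_command(plan=[{"grip": -1,"slide": [0,0,0],"spin": 0},{"grip": -1,"slide": [0,0,0],"spin": 0}])

```text
time: 1.6
tool_pos: [0.4867, 0.2175, 0.198]
ee_rot: [-3.141, -0.001, 2.838]
wrist_force: [0.4, -0.5, -0.4]
width: 0.0938
finger_force: 0.0
```

Request:
arm_command(plan=[{"grip": -1,"slide": [0,0,0.08],"spin": 0},{"grip": -1,"slide": [0,0,0.08],"spin": 0},{"grip": -1,"slide": [0,0,0.08],"spin": 0},{"grip": -1,"slide": [0,0,0.04],"spin": 0},{"grip": -1,"slide": [0,0,0.032],"spin": 0},{"grip": -1,"slide": [0,0,0],"spin": 0},{"grip": -1,"slide": [0,0,0],"spin": 0}])

```text
time: 2.48
tool_pos: [0.4879, 0.2178, 0.0437]
ee_rot: [3.14, 0.002, 2.838]
wrist_force: [-0.0, 0.4, 0.7]
width: 0.0939
finger_force: 0.0
```

Request:
arm_command(plan=[{"grip": 1,"slide": [0,0,0],"spin": 0},{"grip": 1,"slide": [0,0,0],"spin": 0},{"grip": 1,"slide": [0,0,0],"spin": 0},{"grip": 1,"slide": [0,0,0],"spin": 0},{"grip": 1,"slide": [0,0,0],"spin": 0},{"grip": 1,"slide": [0,0,0],"spin": 0}])

```text
time: 3.22
tool_pos: [0.488, 0.2187, 0.043]
ee_rot: [3.138, 0.001, 2.838]
wrist_force: [1.1, 4.2, 0.1]
width: 0.0432
finger_force: 30.0
```

```bash
python3 - <<'E'
from h import *
save('scene','s2.png',(320,120,520,270),4)
print(sensors.get_obs()['width'])
E
```

```text
0.04301162496114782
```

View pics/s2.png

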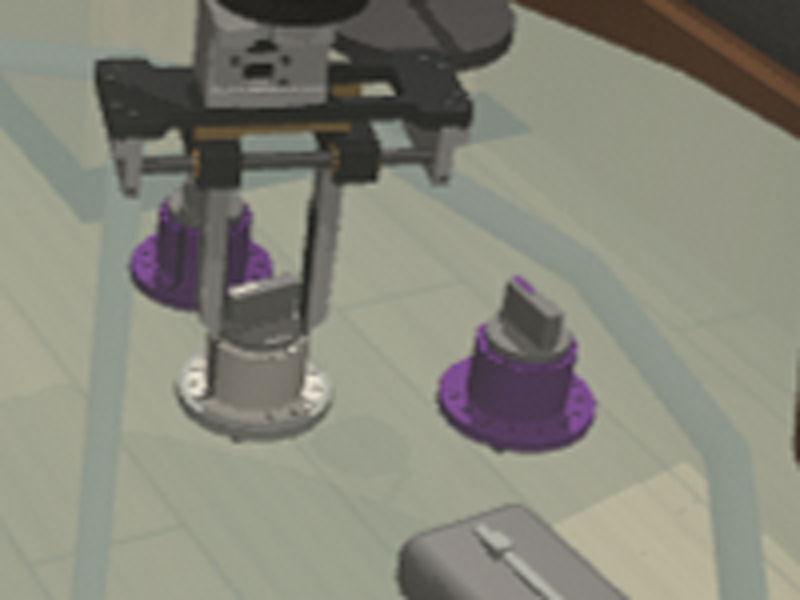

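The crop shows the finger pads ending high, around the dial disc (crop (212,335) and (318,330)), not on the body. I'll check the tip reach and the plate geometry.

```bash
python3 - <<'E'
from h import *
print({k:getattr(robot,k) for k in dir(robot) if k[0]!='_'})
for z in(.018,.03,.045,.05):print(z,plane('scene',320+212/4,120+335/4,z).round(3),plane('scene',320+318/4,120+330/4,z).round(3))
print('foot',plane('scene',383.75,217.8,.011).round(4))
E
```

```text
{'IKError': <class 'bench.IKError'>, 'tip_reach': 0.025}
0.018 [0.446 0.214 0.018] [0.463 0.271 0.018]
0.03 [0.462 0.205 0.03 ] [0.479 0.261 0.03 ]
0.045 [0.482 0.194 0.045] [0.499 0.248 0.045]
0.05 [0.489 0.19  0.05 ] [0.505 0.244 0.05 ]
foot [0.4943 0.2163 0.011 ]
```

Request:
arm_command(plan=[{"grip": -1,"slide": [0,0,0],"spin": 0},{"grip": -1,"slide": [0,0,0],"spin": 0},{"grip": -1,"slide": [0,0,0],"spin": 0},{"grip": -1,"slide": [0,0,0],"spin": 0},{"grip": -1,"slide": [0,0,0],"spin": 0}])

```text
time: 3.9
tool_pos: [0.4872, 0.217, 0.0424]
ee_rot: [-3.141, -0.0, 2.838]
wrist_force: [-0.5, -0.0, -0.2]
width: 0.0898
finger_force: 0.0
```

```bash
python3 - <<'E'
from h import *
save('scene','s3.png',(320,120,470,240),5)
print(sensors.get_obs()['tool_pos'],sensors.get_obs()['width'])
E
```

```text
[0.48723714 0.21706323 0.04246318] 0.09242368158929533
```

View pics/s3.png

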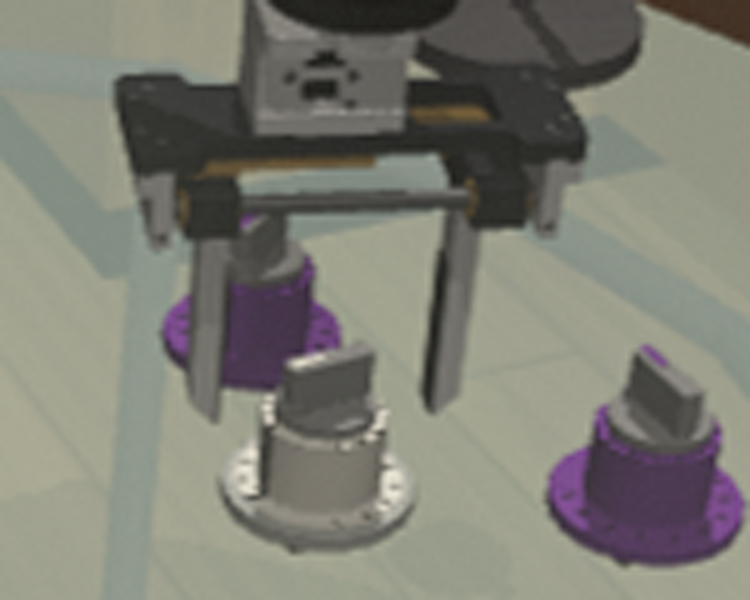

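The tips are at crop (207,420) and (440,410). Combined with the 43 mm grip on the 45 mm disc, this puts them near z≈45 mm, higher than nominal. I'll lower by 14 mm and test the closure, expecting about 54 mm on the body.

Request:
arm_command(plan=[{"grip": -1,"slide": [-0.006,0,0.014],"spin": 0},{"grip": -1,"slide": [0,0,0.014],"spin": 0},{"grip": -1,"slide": [0,0,0],"spin": 0},{"grip": 1,"slide": [0,0,0],"spin": 0},{"grip": 1,"slide": [0,0,0],"spin": 0},{"grip": 1,"slide": [0,0,0],"spin": 0},{"grip": 1,"slide": [0,0,0],"spin": 0},{"grip": 1,"slide": [0,0,0],"spin": 0},{"grip": 1,"slide": [0,0,0],"spin": 0}])

```text
time: 5.08
tool_pos: [0.4906, 0.2174, 0.0289]
ee_rot: [3.139, 0.001, 2.838]
wrist_force: [1.1, 4.7, -1.0]
width: 0.0539
finger_force: 30.0
```

```bash
python3 - <<'E'
from h import *
save('scene','s4.png',(320,120,470,240),5)
save('top','t4.png')
E
```

```text
(no output)
```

View pics/s4.png

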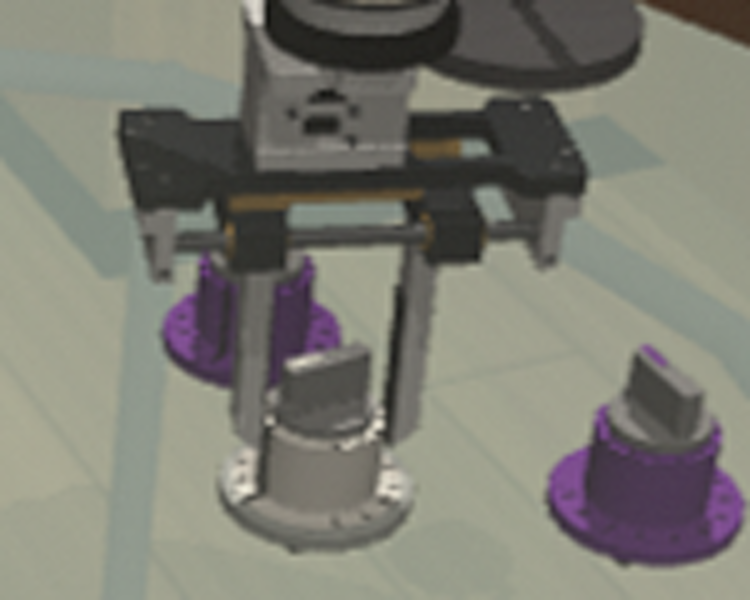

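The body is gripped: the closure reads 53.9 mm, with the fingers on its upper half at about crop (255,440) and (400,440). Lifting.

Request:
arm_command(plan=[{"grip": 1,"slide": [0,0,-0.02],"spin": 0},{"grip": 1,"slide": [0,0,-0.05],"spin": 0},{"grip": 1,"slide": [0,0,-0.06],"spin": 0},{"grip": 1,"slide": [0,0,-0.05],"spin": 0},{"grip": 1,"slide": [0,0,-0.02],"spin": 0},{"grip": 1,"slide": [0,0,0],"spin": 0}])

```text
time: 5.92
tool_pos: [0.4898, 0.2157, 0.128]
ee_rot: [-3.14, -0.0, 2.837]
wrist_force: [-0.1, -0.0, -6.2]
width: 0.0534
finger_force: 30.0
```

Request:
arm_command(plan=[{"grip": 1,"slide": [-0.0305,-0.0739,0],"spin": 0},{"grip": 1,"slide": [-0.0305,-0.0739,0],"spin": 0},{"grip": 1,"slide": [-0.0305,-0.0739,0],"spin": 0},{"grip": 1,"slide": [-0.0305,-0.0739,0],"spin": 0},{"grip": 1,"slide": [-0.0305,-0.0739,0],"spin": 0},{"grip": 1,"slide": [-0.0305,-0.0739,0],"spin": 0},{"grip": 1,"slide": [-0.0305,-0.0739,0],"spin": 0},{"grip": 1,"slide": [-0.0305,-0.0739,0],"spin": 0},{"grip": 1,"slide": [-0.0305,-0.0739,0],"spin": 0},{"grip": 1,"slide": [-0.0305,-0.0739,0],"spin": 0}])

```text
time: 7.18
tool_pos: [0.5237, -0.1828, 0.126]
ee_rot: [3.141, -0.005, 2.838]
wrist_force: [-0.5, -0.8, -6.5]
width: 0.0531
finger_force: 30.0
```

Request:
arm_command(plan=[{"grip": 1,"slide": [0,0,0],"spin": 0},{"grip": 1,"slide": [0,0,0],"spin": 0},{"grip": 1,"slide": [0,0,0.06],"spin": 0},{"grip": 1,"slide": [0,0,0.06],"spin": 0},{"grip": 1,"slide": [0,0,0.03],"spin": 0},{"grip": 1,"slide": [0,0,0],"spin": 0},{"grip": 1,"slide": [0,0,0],"spin": 0}])

```text
time: 8.05
tool_pos: [0.5262, -0.182, 0.0549]
ee_rot: [-3.141, 0.003, 2.838]
wrist_force: [0.2, -0.6, -6.0]
width: 0.053
finger_force: 30.0
```

Request:
arm_command(plan=[{"grip": 1,"slide": [0,0,0.014],"spin": 0},{"grip": 1,"slide": [0,0,0.014],"spin": 0},{"grip": 1,"slide": [0,0,0],"spin": 0},{"grip": 1,"slide": [0,0,0],"spin": 0}])

```text
time: 8.55
tool_pos: [0.5251, -0.1819, 0.0394]
ee_rot: [3.141, -0.0, 2.838]
wrist_force: [-0.7, 0.9, -6.8]
width: 0.0536
finger_force: 30.0
```

```bash
python3 - <<'E'
from h import *
save('scene','s5.png',(140,190,270,310),4)
print(sensors.get_obs()['tool_pos'],sensors.get_obs()['wrist_force'])
E
```

```text
[ 0.52528546 -0.18199724  0.03960874] [ 0.0976761   0.25311831 -6.95402938]
```

View pics/s5.png

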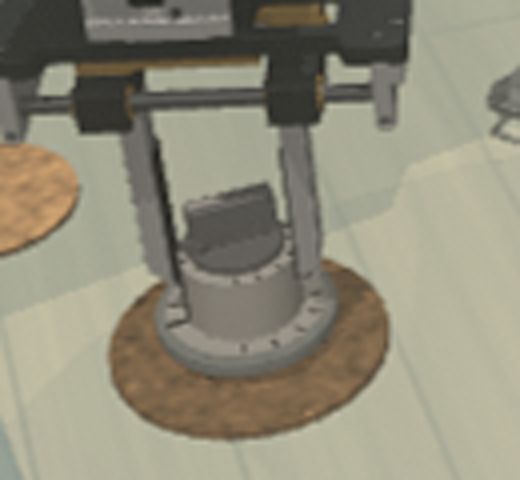

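The timer hangs over the mat, with its foot centre near crop (247,325) and the mat near (250,348). Allowing for height, it is within a few mm of centre.

Request:
arm_command(plan=[{"grip": 1,"slide": [0,0,0.006],"spin": 0},{"grip": 1,"slide": [0,0,0],"spin": 0},{"grip": 1,"slide": [0,0,0],"spin": 0}])

```text
time: 8.98
tool_pos: [0.5251, -0.1819, 0.0364]
ee_rot: [3.141, -0.0, 2.838]
wrist_force: [0.5, -0.1, -5.9]
width: 0.0532
finger_force: 30.0
```

Request:
arm_command(plan=[{"grip": 1,"slide": [0,0,0.002],"spin": 0},{"grip": 1,"slide": [0,0,0],"spin": 0},{"grip": 1,"slide": [0,0,0],"spin": 0}])

```text
time: 9.35
tool_pos: [0.5252, -0.1819, 0.0355]
ee_rot: [3.141, 0.0, 2.838]
wrist_force: [0.6, -1.0, -5.7]
width: 0.053
finger_force: 30.0
```

Request:
arm_command(plan=[{"grip": 1,"slide": [0,0,0.002],"spin": 0},{"grip": 1,"slide": [0,0,0],"spin": 0},{"grip": 1,"slide": [0,0,0],"spin": 0}])

```text
time: 9.72
tool_pos: [0.5253, -0.182, 0.0348]
ee_rot: [3.142, 0.001, 2.838]
wrist_force: [-0.5, -0.0, -3.7]
width: 0.0534
finger_force: 30.0
```

Request:
arm_command(plan=[{"grip": 1,"slide": [0,0,0.001],"spin": 0},{"grip": 1,"slide": [0,0,0],"spin": 0},{"grip": 1,"slide": [0,0,0],"spin": 0}])

```text
time: 10.1
tool_pos: [0.5254, -0.182, 0.0348]
ee_rot: [-3.142, 0.001, 2.838]
wrist_force: [-2.5, 1.9, 1.5]
width: 0.0531
finger_force: 30.0
```

Weight is on the mat. Now I'll release, rise, and look from above.

Request:
arm_command(plan=[{"grip": -1,"slide": [0,0,0],"spin": 0},{"grip": -1,"slide": [0,0,0],"spin": 0},{"grip": -1,"slide": [0,0,0],"spin": 0},{"grip": -1,"slide": [0,0,0],"spin": 0},{"grip": -1,"slide": [0,0,0],"spin": 0},{"grip": -1,"slide": [0,0,0],"spin": 0}])

```text
time: 10.85
tool_pos: [0.5251, -0.1819, 0.0339]
ee_rot: [3.142, 0.0, 2.838]
wrist_force: [0.3, -0.5, 0.4]
width: 0.0939
finger_force: 0.0
```

Request:
arm_command(plan=[{"grip": -1,"slide": [0,0,-0.05],"spin": 0},{"grip": -1,"slide": [0,0,-0.09],"spin": 1},{"grip": -1,"slide": [0,0,-0.09],"spin": 1},{"grip": -1,"slide": [0,0,0],"spin": 1},{"grip": -1,"slide": [0,0,0],"spin": 1},{"grip": -1,"slide": [0,0,0],"spin": 1},{"grip": -1,"slide": [0,0,0],"spin": 1},{"grip": -1,"slide": [0,0,0],"spin": 1},{"grip": -1,"slide": [0,0,0],"spin": 1},{"grip": -1,"slide": [0,0,0],"spin": 1}])

```text
time: 12.1
tool_pos: [0.5251, -0.1819, 0.1489]
ee_rot: [-3.142, -0.0, 2.05]
wrist_force: [0.8, 0.9, 0.5]
width: 0.094
finger_force: 0.0
```

Request:
arm_command(plan=[{"grip": -1,"slide": [0,0,0],"spin": 1},{"grip": -1,"slide": [0,0,0],"spin": 1},{"grip": -1,"slide": [0,0,0],"spin": 1},{"grip": -1,"slide": [0,0,0],"spin": 1},{"grip": -1,"slide": [0,0,0],"spin": 1},{"grip": -1,"slide": [0,0,0],"spin": 0.5},{"grip": -1,"slide": [0,0,0],"spin": 0},{"grip": -1,"slide": [0,0,0],"spin": 0}])

```text
time: 13.1
tool_pos: [0.5251, -0.1819, 0.1489]
ee_rot: [-3.142, -0.0, 1.573]
wrist_force: [0.3, 0.6, 0.4]
width: 0.0938
finger_force: 0.0
```

```bash
python3 - <<'E'
from h import *
save('top','t6.png');save('scene','s6.png')
a=cv2.imread('pics/raw_t6.png');b=cv2.imread('pics/raw_s6.png')
mk=lambda im,x0,y0:cv2.resize(im[y0:y0+80,x0:x0+80],(400,400),interpolation=cv2.INTER_CUBIC)
cv2.imwrite('pics/c6.png',np.hstack([mk(a,372,228),mk(b,162,225)]))
E
```

```text
(no output)
```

View pics/c6.png

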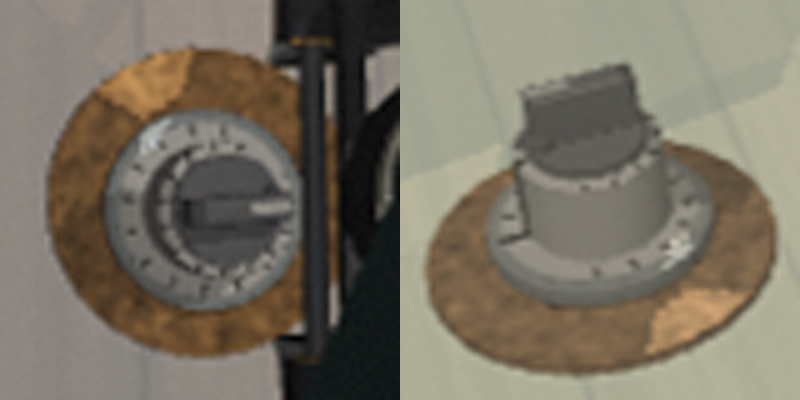

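```bash
python3 - <<'E'
from h import *
print('bar',plane('top',372+240/5,228+209/5,.0805).round(4),'foot',plane('top',372+203/5,228+210/5,.016).round(4))
print('scene bar',plane('scene',162+(580-400)/5,225+84/5,.0805).round(4))
E
```

```text
bar [ 0.5199 -0.1808  0.0805] foot [ 0.5194 -0.181   0.016 ]
scene bar [ 0.5249 -0.1801  0.0805]
```

Request:
arm_command(plan=[{"grip": -1,"slide": [0,0,0.06],"spin": 0},{"grip": -1,"slide": [0,0,0.06],"spin": 0},{"grip": -1,"slide": [0,0,0.04],"spin": 0},{"grip": -1,"slide": [0,0,0.014],"spin": 0},{"grip": -1,"slide": [0,0,0],"spin": 0},{"grip": -1,"slide": [0,0,0],"spin": 0}])

```text
time: 13.95
tool_pos: [0.526, -0.1822, 0.0633]
ee_rot: [3.139, 0.001, 1.573]
wrist_force: [-0.0, -0.5, -0.4]
width: 0.094
finger_force: 0.0
```

Request:
arm_command(plan=[{"grip": -1,"slide": [0.002,-0.004,0],"spin": 0},{"grip": 1,"slide": [0,0,0],"spin": 0},{"grip": 1,"slide": [0,0,0],"spin": 0},{"grip": 1,"slide": [0,0,0],"spin": 0},{"grip": 1,"slide": [0,0,0],"spin": 0},{"grip": 1,"slide": [0,0,0],"spin": 0},{"grip": 1,"slide": [0,0,0],"spin": 0},{"grip": 1,"slide": [0,0,0],"spin": 0},{"grip": 1,"slide": [0,0,0],"spin": 0},{"grip": 1,"slide": [0,0,0],"spin": 0}])

```text
time: 15.2
tool_pos: [0.5221, -0.1808, 0.0619]
ee_rot: [-3.139, -0.0, 1.573]
wrist_force: [-4.1, -0.4, 2.7]
width: 0.0107
finger_force: 29.8
```

Request:
arm_command(plan=[{"grip": 1,"slide": [0,0,0],"spin": 0.8},{"grip": 1,"slide": [0,0,0],"spin": 0.8},{"grip": 1,"slide": [0,0,0],"spin": 0.8},{"grip": 1,"slide": [0,0,0],"spin": 0.8},{"grip": 1,"slide": [0,0,0],"spin": 0.8},{"grip": 1,"slide": [0,0,0],"spin": 0.8},{"grip": 1,"slide": [0,0,0],"spin": 0.8},{"grip": 1,"slide": [0,0,0],"spin": 0.8},{"grip": 1,"slide": [0,0,0],"spin": 0.8},{"grip": 1,"slide": [0,0,0],"spin": 0.8}])

```text
time: 16.45
tool_pos: [0.522, -0.1809, 0.0619]
ee_rot: [-3.14, 0.001, 0.872]
wrist_force: [-2.4, 0.1, 1.7]
width: 0.0105
finger_force: 29.8
```

Request:
arm_command(plan=[{"grip": 1,"slide": [0,0,0],"spin": 0.8},{"grip": 1,"slide": [0,0,0],"spin": 0.8},{"grip": 1,"slide": [0,0,0],"spin": 0.8},{"grip": 1,"slide": [0,0,0],"spin": 0.8},{"grip": 1,"slide": [0,0,0],"spin": 0.8},{"grip": 1,"slide": [0,0,0],"spin": 0.8},{"grip": 1,"slide": [0,0,0],"spin": 0.8},{"grip": 1,"slide": [0,0,0],"spin": 0.8},{"grip": 1,"slide": [0,0,0],"spin": 0.8},{"grip": 1,"slide": [0,0,0],"spin": 0.8}])

```text
time: 17.7
tool_pos: [0.5219, -0.1808, 0.0618]
ee_rot: [-3.141, 0.003, 0.174]
wrist_force: [-3.1, -0.7, 1.4]
width: 0.011
finger_force: 29.8
```

Request:
arm_command(plan=[{"grip": 1,"slide": [0,0,0],"spin": 0.8},{"grip": 1,"slide": [0,0,0],"spin": 0.8},{"grip": 1,"slide": [0,0,0],"spin": 0.8},{"grip": 1,"slide": [0,0,0],"spin": 0.8},{"grip": 1,"slide": [0,0,0],"spin": 0.8},{"grip": 1,"slide": [0,0,0],"spin": 0.8},{"grip": 1,"slide": [0,0,0],"spin": 0.8},{"grip": 1,"slide": [0,0,0],"spin": 0.8},{"grip": 1,"slide": [0,0,0],"spin": 0.8},{"grip": 1,"slide": [0,0,0],"spin": 0.8}])

```text
time: 18.95
tool_pos: [0.5218, -0.1808, 0.0618]
ee_rot: [3.14, 0.003, -0.524]
wrist_force: [-3.6, 0.8, 1.8]
width: 0.0108
finger_force: 29.8
```

Request:
arm_command(plan=[{"grip": 1,"slide": [0,0,0],"spin": 0},{"grip": 1,"slide": [0,0,0],"spin": 0},{"grip": 1,"slide": [0,0,0],"spin": 0}])

```text
time: 19.32
tool_pos: [0.5222, -0.1808, 0.0619]
ee_rot: [3.141, 0.002, -0.521]
wrist_force: [-5.2, 0.8, 3.0]
width: 0.0109
finger_force: 29.8
```

```bash
python3 - <<'E'
from h import *
save('scene','s7.png',(162,215,262,305),5)
E
```

```text
(no output)
```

View pics/s7.png

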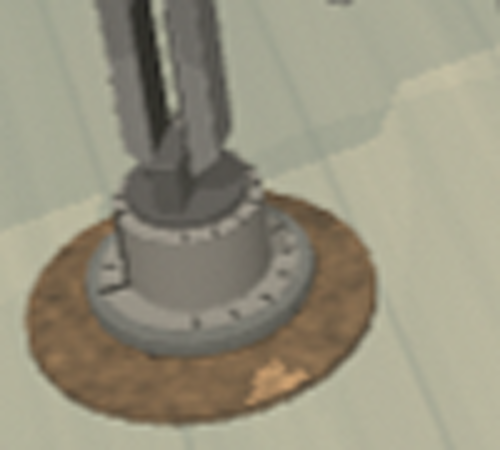

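The body's zero line is still at about px (182,273), so only the dial turned, by 120°. Releasing and retreating.

Request:
arm_command(plan=[{"grip": -1,"slide": [0,0,0],"spin": 0},{"grip": -1,"slide": [0,0,0],"spin": 0},{"grip": -1,"slide": [0,0,0],"spin": 0},{"grip": -1,"slide": [0,0,0],"spin": 0},{"grip": -1,"slide": [0,0,-0.05],"spin": 0},{"grip": -1,"slide": [0,0,-0.1],"spin": 0},{"grip": -1,"slide": [0,0,-0.1],"spin": 0},{"grip": -1,"slide": [-0.1,0,0],"spin": 0},{"grip": -1,"slide": [-0.1,0,0],"spin": 0},{"grip": -1,"slide": [-0.1,0,0],"spin": 0}])

```text
time: 20.62
tool_pos: [0.3921, -0.1055, 0.1871]
ee_rot: [-3.141, -0.001, -0.522]
wrist_force: [0.2, 0.1, 0.9]
width: 0.094
finger_force: 0.0
```

Request:
arm_command(plan=[{"grip": -1,"slide": [0,0,0],"spin": 0},{"grip": -1,"slide": [0,0,0],"spin": 0}])

```text
time: 20.88
tool_pos: [0.3938, -0.1064, 0.1874]
ee_rot: [-3.141, -0.002, -0.522]
wrist_force: [-0.2, 0.7, 0.3]
width: 0.094
finger_force: 0.0
```

```bash
python3 - <<'E'
from h import *
save('top','t8.png');save('scene','s8.png')
a=cv2.imread('pics/raw_t8.png');b=cv2.imread('pics/raw_s8.png')
mk=lambda im,x0,y0:cv2.resize(im[y0:y0+80,x0:x0+80],(400,400),interpolation=cv2.INTER_CUBIC)
cv2.imwrite('pics/c8.png',np.hstack([mk(a,372,228),mk(b,162,225)]))
E
```

```text
(no output)
```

View pics/c8.png

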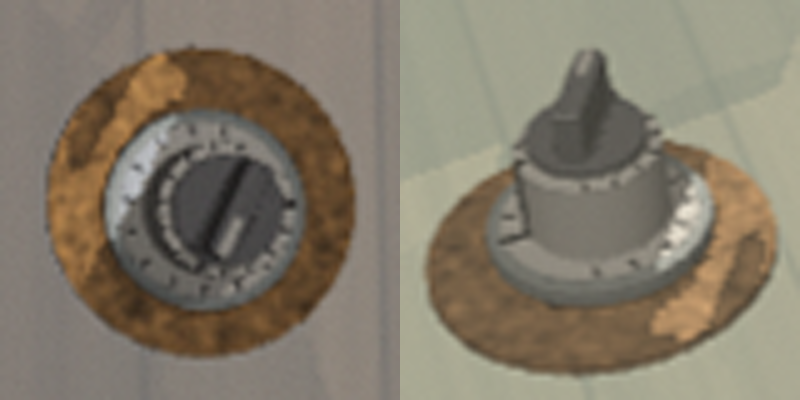

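The dial's white line points down-left at crop (215,258), 120° clockwise of the zero mark at (290,203). That is click 5, and the timer stands wholly on the mat.

```bash
python3 -c "
from h import *
print(ticket.close_job())"
```

```text
the job is handed in; nothing more can be done
None
```

The timer stands upright and wholly on the larger cork mat, its dial on the fifth click (25 minutes), and I handed the job in at about 21 s; the gripper never went near the other things, though I ran no before/after check on them.

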